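Open the tight jar of spare fuses

TASK

The spare fuses are in the square glass jar braced in the wooden block: take the white ceramic ceiling rose off its lid and set it down gently, upright and wholly on the black rubber mat. Then unscrew the tight metal cap anticlockwise until its thread lets go, without pulling the jar up out of its block, and lift the cap straight up. Finish still holding the cap in the gripper, level, clear of the jar and about 2 to 4 cm above its mouth; leave everything else on the shelf alone.

Things in the scene. Friction and masses are not known exactly. Their poses are not given: they have to be found in the camera images.
- block: Fixed wooden block, 100 x 100 x 40 mm high, with a square pocket 66 mm wide and 30 mm deep (its floor 10 mm above the shelf) that braces the jar against turning. Origin: centre of its underside; z up.
- jar: Loose square glass jar, about 0.45 kg, 64 x 64 mm, flat shoulder 66 mm above its underside, standing in the block's pocket with 1 mm play all round (it turns about 0.03 rad before it is braced). Round neck 40 mm across. Lifting the cap before it is unscrewed lifts the jar too. Origin: centre of its underside; z up along the neck axis.
- mouth (a point): Centre of the jar's mouth, 94 mm above the jar's underside, ringed by a springy rubber seal that may push the freed cap up a little. Hidden under the cap at the start.
- cap: Round ribbed aluminium screw cap, 60 mm across, 24 mm tall, 60 g, tight (0.3 to 0.7 N m at first). Origin: centre of its lower edge (8 mm above the jar's shoulder at the start); z up. Coarse thread: turned anticlockwise seen from above by 0.85 to 1.2 rad in the jar it rises 2 mm and is free to lift straight off; past about 2.3 rad it meets the next thread start. Clockwise it meets a stop.
- rose: White glazed ceramic ceiling rose, about 0.18 kg, standing on the cap and overhanging it, so that the cap cannot be gripped until it is gone: a disc 70 mm across and 12 mm tall, coning in to a boss 28 to 30 mm across between heights 24 and 42 mm (the top), by which it can be gripped. Origin: centre of its underside; z up.
- mat: Flat black rubber mat, 130 x 130 mm, 3 mm thick, fixed on the shelf; the set-down place. Origin: centre of its underside; x and y along its edges.
- pliers: Bystander: chrome pliers, 180 mm long, 13 mm high, lying along its x. Origin: at mid-length on its underside.
- fuse_holder: Bystander: black fuse holder, 70 x 26 x 31 mm. Origin: centre of its underside.
- bulb: Bystander: clear filament bulb upright in a white lampholder, 72 mm across its foot, 124 mm tall. Origin: centre of its underside.
- tape: Bystander: roll of black tape lying flat, 60 mm across, 19 mm high. Origin: centre of its underside.
- screwdriver: Bystander: screwdriver 200 mm long, lying along its x. Origin: on its underside.
- carton: Bystander: small cardboard carton, 70 x 50 x 50 mm. Origin: centre of its underside.
Things that resemble listed ones, but are neither listed nor needed, are in the scene too. Leave any blue or yellow look-alike of the jar alone.

How it is judged:
On the way, in this order (a step that is already met when the one before it is completed fails the run):
1. the ceiling rose stands upright on the mat, released, the cap still on the jar (x of rose in the frame of mat between -0.035 and 0.035 m and y of rose in the frame of mat between -0.035 and 0.035 m and height (world z) of rose below 0.007 m and angle between rose's own z axis and vertical below 0.1 rad and contact force between rose and the fingers below 0.1 N and z of cap in the frame of jar below 0.085 m), for 0.2 s.
2. the cap is free of the thread and held above the mouth, the jar still down in its block (z of cap in the frame of jar above 0.097 m and contact force between cap and the fingers above 2 N and contact force between cap and jar below 0.1 N and z of jar in the frame of block below 0.015 m and angle between jar's own z axis and vertical below 0.1 rad), for 0.2 s.
At the end, for the whole second after the job is handed in: Gripper holds the cap still, level within 0.25 rad, off the jar, its edge 3 to 55 mm above the mouth, within 20 mm of the jar axis; jar in its block (raised under 5 mm, tilt under 0.1 rad); rose upright, released, centre within 35 mm of the mat centre along each edge (all of step 2 and x of rose in the frame of mat between -0.035 and 0.035 m and y of rose in the frame of mat between -0.035 and 0.035 m and height (world z) of rose below 0.007 m and angle between rose's own z axis and vertical below 0.1 rad and contact force between rose and the fingers below 0.1 N and z of cap in the frame of jar below 0.149 m and horizontal distance between cap and jar below 0.02 m and angle between cap's own z axis and vertical below 0.25 rad and linear speed of cap below 0.03 m/s); the arm keeps its last pose, push and grip.
It fails at once if the jar is pulled up out of its block by more than 10 mm (z of jar in the frame of block above 0.02 m).
It fails at once if the ceiling rose is banged down on the mat or the block (over 60 N) (contact force between rose and mat above 60 N or contact force between rose and block above 60 N).
It fails at once if the ceiling rose is dropped (falls free of the fingers at over 0.5 m/s) (linear speed of rose above 0.5 m/s and contact force between rose and the fingers below 0.05 N).
It fails at once if the ceiling rose is tipped over (angle between rose's own z axis and vertical above 0.7 rad).
It fails at once if a bystander is shifted by more than 30 mm (distance of any of pliers, fuse_holder, bulb, tape, screwdriver, carton from where it was at the start of the episode above 0.03 m).
It also fails if it takes over 59 s, if anything falls off the work surface, if the arm or the gripper's body presses on something with over 40 N, if the wrist force passes 120 N, or if a joint passes its speed limit or range.

ROBOT

A 6-joint arm with a two-finger parallel gripper is mounted at the origin on the work surface. World frame = base frame: x ahead of the robot, y to its left, z up, the work surface at z = 0. Lengths are in m, angles in rad, forces in N, time in s.
With the tool pointing down it reaches from about 0.425 to 0.95 m from the base axis. Payload 3.5 kg.
Tool frame: the origin (TCP) lies midway between the tips of the shut fingers; the grasp point (between the pads) lies ctrl.grasp_offset behind it (ctrl.grasp_offset is the distance from the TCP to the grasp point, in m); x points along the fingers, y is the direction in which the jaws open and shut, and the axes are right-handed (so a half turn about x gives the same grasp; the last joint's range is limited). The gripper opens to 85 mm and grips with 20 to 120 N. Pads are 22 mm wide; open, the fingers measure 114 mm over their backs; the gripper's body (76 mm by 85 mm) begins 54 mm behind the grasp point. The pads swing forward as they close: fully open they stand 13 mm farther back than shut.
Start: joints at [1.183, 0.286, 1.577, -0, 1.279, -0.15], TCP at [0.159, 0.656, 0.231] pointing down, gripper open.
Joint ranges: [-2.77, 2.77], [-0.9, 2.22], [0.21, 2.48], [-1.53, 4.67], [0.24, 2.81], [-2.84, 2.84]. Speed limits (rad/s): [2.79, 2.79, 3.14, 3.14, 3.14, 3.14].

INTERFACE

Orientations are given as a unit quaternion [x, y, z, w].
In Python, from plant import readout, read_camera, sign_off, ctrl gives the robot as it stands.
- The arm moves only by the tool drive_tool, never from a script. Its argument "steps" is a list of rows, each a list of 5 numbers: the shift along the tool's x, y, z in cm, then the turn about the tool's x in degrees, then the opening, from 0 (shut) to 1 (fully open). A call has 1 to 10 rows; each row shifts and turns the commanded pose from where the row before left it, along the tool's axes as they then stand; what a row does not reach is not made up. A row lasts 1/10 s, in which the tool goes at most 50 mm and 8.59 degrees, less where a joint would pass 70% of its speed; a pose out of reach is approached as far as the arm can. A call is refused whole if a number of a shift passes 5 or a number of a turn 8.59, either way. A call with a gripper value outside its range is refused whole. The fingers move at their own pace and stop on an object; "force" is the grip in N (left out, the last holds). Time passes only in rows, so rows that do not move let the fingers close. It gives the time, the measured TCP pose, the force and the opening at its end, in the units of the state.
- readout.get_state(): the state, without advancing time (a new reading comes with each control period).
- read_camera(name): name is "side" or "top"; returns a dict with "frame" (400x640x3 uint8, red, green, blue), "vertical_fov" (degrees; the focal length in pixels is half the picture's height over the tangent of half this angle, whatever the lens; pixels are square), "cx", "cy" (the principal point, pixels), "eye" and "orientation" of the camera in the world. Camera axes: x right, y up, looking along -z (the intrinsics and any distortion apply to the point x, -y, -z); pixel columns grow to the right and rows downward; lengths in m; the calibration is good to about 2 mm. A picture is of the moment at which its call begins. There is no depth.
- sign_off(): hands the job in, once; it reports no verdict.
The state is a dict: "time": time; "qpos": joint angles; "dq": joint speeds; "joint_efforts": joint torques, N m; "eef_pos": TCP position; "tcp_rot": TCP orientation; "contact_force": force on the tool from outside, world axes, zero at the start; "wrist_torque": the same for the moment, N m; "opening": opening from 0.0 (shut) to 1.0 (fully open).
Only numpy, scipy, OpenCV 4.12 (cv2) and the standard library are available. Lean on these libraries where they do the work, as an engineer would, in place of code of your own. Each camera call takes 0.05 s, during which the arm holds its last target. There are 200 camera calls.

## Working session

There is one attempt and no reset: what is moved stays moved. The work goes in short steps, Python scripts to look and compute and a tool call to move; the robot and the scene stay as the last step left them, time stands still between calls to the robot, and variables do not carry over. Pictures are saved under pics/ and viewed, about 8 in all and at most 12, crops included, and the job is handed in when it is done.

Besides the shell and the picture viewer there is one more tool, called after "Request:" as a command line: name --pt "numbers of a row" for each row, then --argument value for the rest. drive_tool: Moves the arm, as the interface text tells. Its arguments: {"type":"object","properties":{"steps":{"type":"array","items":{"type":"array","items":{"type":"number"}}},"force":{"type":"number"}},"required":["steps"]}

```bash
ls; mkdir -p pics
python3 - <<'E'
from plant import readout, read_camera, ctrl
import cv2
print(readout.get_state()); print(ctrl.grasp_offset)
for n in ("side","top"):
    c=read_camera(n); print({k:v for k,v in c.items() if k!="frame"})
    cv2.imwrite(f"pics/{n}0.png",c["frame"][:,:,::-1])
E
```

```text
pics
{'time': 0.0, 'qpos': array([ 1.18298274e+00,  2.87213185e-01,  1.57821156e+00, -1.15220640e-05,
        1.27858855e+00, -1.50000211e-01]), 'dq': array([-0.00047462,  0.00190895, -0.00093041, -0.00158462, -0.00053711,
        0.00148947]), 'joint_efforts': array([ 3.65983169e-04, -4.05970180e+01, -2.92630470e+01, -1.26478485e-04,
        5.83541987e-03,  4.62123396e-06]), 'eef_pos': array([0.1587331 , 0.65538152, 0.22989678]), 'tcp_rot': array([ 0.0830544 ,  0.70233709, -0.08470661,  0.70188986]), 'contact_force': array([-0.70539203,  0.27603795,  0.33714341]), 'wrist_torque': array([-0.02799323, -0.02774908, -0.01846459]), 'opening': 1.00008634098053}
0.0187
{'vertical_fov': 52.33533148504195, 'cx': 315.4667404648694, 'cy': 195.71727277463646, 'eye': array([ 0.40779961, -0.58564088,  0.7083653 ]), 'orientation': array([ 0.38804172, -0.06146744, -0.11842548,  0.91193244])}
{'vertical_fov': 56.44618412202214, 'cx': 325.3390602624931, 'cy': 197.15096500652905, 'eye': array([0.50136835, 0.06864212, 1.02152899]), 'orientation': array([ 0.02195688, -0.02402323, -0.7017997 ,  0.7116305 ])}
```

View pics/top0.png

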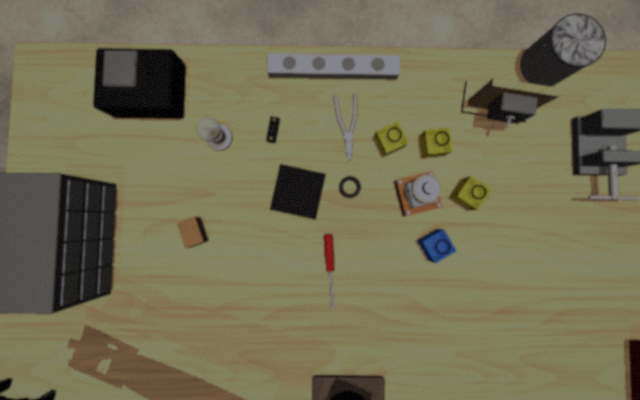

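View pics/side0.png

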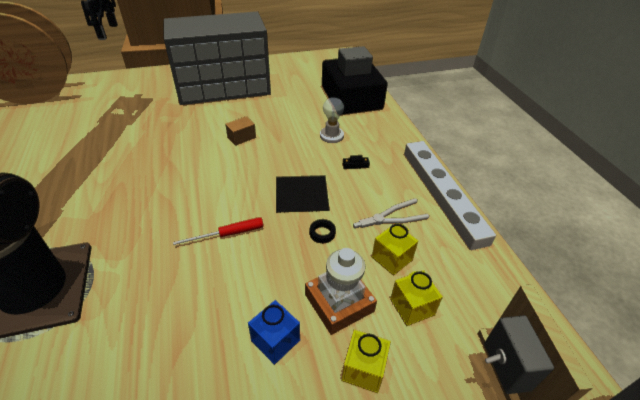

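```bash
cat > h.py <<'E'
import numpy as np, cv2
from scipy.spatial.transform import Rotation as R
from plant import readout, read_camera, ctrl
def grab(n):
    c=read_camera(n); c["f"]=200/np.tan(np.radians(c["vertical_fov"]/2)); return c
def ray(c,p):
    p=np.atleast_2d(p).astype(float)
    d=np.c_[(p[:,0]-c["cx"])/c["f"],-(p[:,1]-c["cy"])/c["f"],-np.ones(len(p))]
    return R.from_quat(c["orientation"]).apply(d)
def onz(c,p,z):
    d=ray(c,p); return c["eye"]+d*((z-c["eye"][2])/d[:,2])[:,None]
def tri(c1,p1,c2,p2):
    a,b=ray(c1,p1)[0],ray(c2,p2)[0]; s,*_=np.linalg.lstsq(np.c_[a,-b],c2["eye"]-c1["eye"],rcond=None)
    A,B=c1["eye"]+a*s[0],c2["eye"]+b*s[1]; return (A+B)/2,np.linalg.norm(A-B)
E
python3 - <<'E'
from h import *
t=grab("top"); s=grab("side")
def mat(c,box,z):
    x0,y0,x1,y1=box; g=c["frame"][y0:y1,x0:x1].max(2)
    m=(g<40).astype(np.uint8); k=max(cv2.findContours(m,0,1)[0],key=cv2.contourArea)
    r=cv2.minAreaRect(k); q=cv2.approxPolyDP(k,4,True)[:,0]+[x0,y0]
    P=onz(c,q,z); print("mat",q.tolist(),P.mean(0).round(4),np.linalg.norm(np.diff(P,axis=0),axis=1).round(4)); print(P.round(3).tolist())
mat(t,(262,155,335,225),.003); mat(s,(265,165,335,220),.003)
a=cv2.resize(t["frame"][150:230,385:465],None,fx=5,fy=5,interpolation=2)
b=cv2.resize(s["frame"][240:330,300:380],None,fx=5,fy=5,interpolation=2)
a=cv2.copyMakeBorder(a,0,50,0,0,0)
im=np.hstack([a,b]);im=np.clip(im*1.3,0,255).astype(np.uint8)
cv2.imwrite("pics/crop1.png",im[:,:,::-1])
E
```

```text
mat [[281, 166], [272, 208], [314, 217], [323, 175]] [0.5824 0.1426 0.003 ] [0.1181 0.1174 0.1179]
[[0.652, 0.189, 0.003], [0.536, 0.211, 0.003], [0.513, 0.096, 0.003], [0.629, 0.073, 0.003]]
mat [[277, 178], [277, 211], [328, 209], [324, 177]] [0.5845 0.1395 0.003 ] [0.1204 0.1233 0.118 ]
[[0.536, 0.211, 0.003], [0.512, 0.093, 0.003], [0.633, 0.069, 0.003], [0.657, 0.185, 0.003]]
```

View pics/crop1.png

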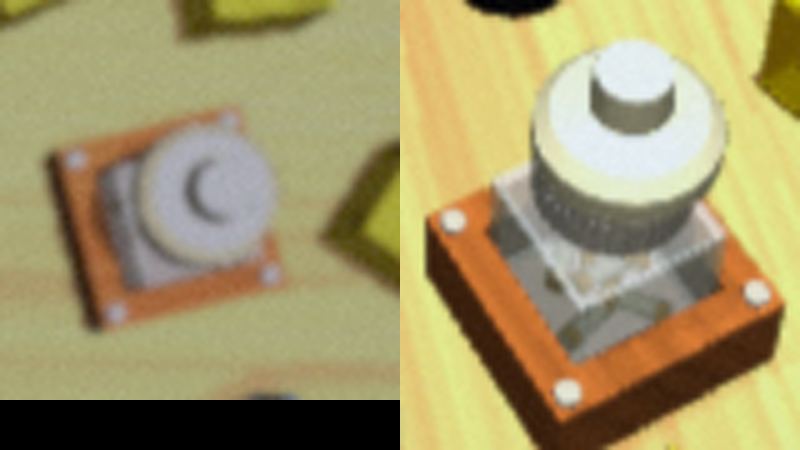

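Run:
```python
from h import *
t=grab("top"); s=grab("side")
T=lambda x,y:[x/5+385-.4,y/5+150-.4]; S=lambda x,y:[(x-400)/5+300-.4,y/5+240-.4]
td=[T(77,160),T(230,120),T(272,272),T(117,313)]; sd=[S(453,220),S(757,292),S(568,392)]
P=onz(t,td,.04);print("block top",P.mean(0).round(4),"\n",P.round(4), np.linalg.norm(np.diff(P,axis=0),axis=1).round(4))
Q=onz(s,sd,.04);print("side",Q.round(4),"centre",((Q[0]+Q[1])/2).round(4), np.linalg.norm(np.diff(Q,axis=0),axis=1).round(4))
for i in range(4): e=P[(i+1)%4]-P[i];print("edge",np.degrees(np.arctan2(e[1],e[0])).round(1))
print("boss",tri(t,T(211,190),s,S(633,72)), onz(t,T(211,190),.150),onz(s,S(633,72),.150))
print("disc top",onz(t,T(207,193),.114),"disc side",onz(s,S(628,130),.116))
# look-alikes: top ring centres at guess z
print("rings",onz(t,[[392,133],[441,140],[478,192],[442,246]],.09).round(3))
for p,q in (((392,132),(399,231)),((441,140),(421,281)),((478,192),(369,346)),((442,246),(273,315))): print(tri(t,p,s,q))
```

```text
block top [ 0.5803 -0.1823  0.04  ] 
 [[ 0.6094 -0.1309  0.04  ]
 [ 0.6318 -0.2122  0.04  ]
 [ 0.5514 -0.234   0.04  ]
 [ 0.5286 -0.1521  0.04  ]] [0.0843 0.0833 0.085 ]
side [[ 0.5302 -0.1505  0.04  ]
 [ 0.6331 -0.2103  0.04  ]
 [ 0.5518 -0.232   0.04  ]] centre [ 0.5817 -0.1804  0.04  ] [0.119  0.0842]
edge -74.5
edge -164.8
edge 105.5
edge 14.7
boss (array([ 0.58628148, -0.1739808 ,  0.14291761]), np.float64(0.0033336288856480978)) [[ 0.58397812 -0.17160042  0.15      ]] [[ 0.58571311 -0.17931063  0.15      ]]
disc top [[ 0.58588904 -0.17955936  0.114     ]] disc side [[ 0.5865455  -0.17894134  0.116     ]]
rings [[ 0.727 -0.1    0.09 ]
 [ 0.711 -0.225  0.09 ]
 [ 0.58  -0.317  0.09 ]
 [ 0.444 -0.225  0.09 ]]
(array([ 0.73113636, -0.10144291,  0.08340775]), np.float64(0.0008716643032058326))
(array([ 0.71478776, -0.22645964,  0.08786687]), np.float64(0.00629403410143891))
(array([ 0.58159481, -0.31828555,  0.08700897]), np.float64(0.001955014079761903))
(array([ 0.44457929, -0.22616924,  0.08768141]), np.float64(0.0006234612286479021))
```

```bash
cat >> h.py <<'E'
def to(*w):
    st=readout.get_state(); M=R.from_quat(st["tcp_rot"]).as_matrix(); p=st["eef_pos"]
    print("t",round(st["time"],2),"p",p.round(4),"q",st["qpos"].round(2),"op",round(st["opening"],3),"F",st["contact_force"].round(1),"T",st["wrist_torque"].round(2))
    print("x",M[:,0].round(3),"y",M[:,1].round(3),"jaw yaw",np.degrees(np.arctan2(M[1,1],M[0,1])).round(1))
    for a in w: a=np.array(a); print(a,"-> cm",(100*M.T@(a-p)).round(2)); p=a
E
python3 - <<'E'
from h import *
to([.5,.2,.23],[.586,-.179,.23])
E
```

```text
t 0.3 p [0.1589 0.6558 0.2308] q [ 1.18  0.29  1.58  0.    1.28 -0.15] op 1.0 F [-0.9  1.3 -0.1] T [ 0.04  0.02 -0.  ]
x [-0.    -0.001 -1.   ] y [ 0.236  0.972 -0.001] jaw yaw 76.4
[0.5  0.2  0.23] -> cm [  0.11 -36.26  43.89]
[ 0.586 -0.179  0.23 ] -> cm [ 3.000e-02 -3.481e+01  1.729e+01]
```

Request:
drive_tool --pt "0 -1.5 1.8 0 1" --pt "0 -2.5 3 0 1" --pt "0 -2.5 3 0 1" --pt "0 -2.5 3 0 1" --pt "0 -2.5 3 0 1" --pt "0 -2.5 3 0 1" --pt "0 -2.5 3 0 1" --pt "0 -2.5 3 0 1" --pt "0 -2.5 3 0 1" --pt "0 -2.5 3 0 1"

```text
time: 1.3
eef_pos: [0.383, 0.3536, 0.2315]
tcp_rot: [0.084, 0.702, -0.084, 0.702]
contact_force: [1.5, -0.2, 0.1]
opening: 0.999
```

Request:
drive_tool --pt "0 -2.5 3 0 1" --pt "0 -2.5 3 0 1" --pt "0 -2.5 3 0 1" --pt "0 -2.5 3 0 1" --pt "0 -2.26 3.09 0 1" --pt "0 -3.48 1.73 8 1" --pt "0 -3.48 1.73 0 1" --pt "0 -1 0.5 0 1" --pt "0 0 0 0 1" --pt "0 0 0 0 1"

```text
time: 2.3
eef_pos: [0.5128, 0.1131, 0.2314]
tcp_rot: [0.133, 0.695, -0.132, 0.695]
contact_force: [-0.2, -0.2, 0.3]
opening: 1.002
```

Run:
```python
from h import *
to([.586,-.179,.23])
```

```text
t 2.3 p [0.5128 0.1131 0.2314] q [ 0.02 -0.05  1.94  0.    1.25 -1.17] op 1.002 F [-0.2 -0.2  0.3] T [-0.   -0.08  0.03]
x [ 0.     0.001 -1.   ] y [0.369 0.93  0.001] jaw yaw 68.4
[ 0.586 -0.179  0.23 ] -> cm [  0.12 -24.46  17.57]
```

Request:
drive_tool --pt "0 -3 2.2 0 1" --pt "0 -3 2.2 0 1" --pt "0 -3 2.2 0 1" --pt "0 -3 2.2 0 1" --pt "0 -3 2.2 0 0.7" --pt "0 -3 2.2 0 0.7" --pt "0 -3 2.2 0 0.7" --pt "0 -2 1.4 0 0.7" --pt "0 -1.46 0.77 0 0.7" --pt "0 0 0 0 0.7"

```text
time: 3.3
eef_pos: [0.5865, -0.18, 0.2311]
tcp_rot: [0.133, 0.695, -0.133, 0.694]
contact_force: [0.6, 0.5, -0.2]
opening: 0.7
```

Request:
drive_tool --pt "0 0 0 8 0.7" --pt "0 0 0 8 0.7" --pt "0 0 0 8 0.7" --pt "0 0 0 8 0.7" --pt "0 0 0 8 0.7" --pt "0 0 0 8 0.7" --pt "0 0 0 8 0.7" --pt "0 0 0 8 0.7" --pt "0 0 0 8 0.7" --pt "0 0 0 0 0.7"

```text
time: 4.3
eef_pos: [0.5862, -0.1775, 0.2314]
tcp_rot: [0.515, 0.485, -0.515, 0.484]
contact_force: [0.6, 0.6, 1.1]
opening: 0.7
```

Run:
```python
from h import *
to([.586,-.179,.17],[.586,-.179,.13])
t=grab("top");s=grab("side")
a=cv2.resize(t["frame"][130:250,365:485],None,fx=3.3,fy=3.3,interpolation=2)
b=cv2.resize(s["frame"][190:310,280:400],None,fx=3.3,fy=3.3,interpolation=2)
cv2.imwrite("pics/c2.png",np.hstack([a,b])[:,:,::-1])
```

```text
t 4.3 p [ 0.5862 -0.1775  0.2314] q [-0.46  0.15  1.74  0.    1.25 -0.4 ] op 0.7 F [0.6 0.6 1.1] T [-0.04  0.02  0.01]
x [-0.     0.001 -1.   ] y [ 0.998 -0.061 -0.   ] jaw yaw -3.5
[ 0.586 -0.179  0.17 ] -> cm [ 6.14 -0.01  0.15]
[ 0.586 -0.179  0.13 ] -> cm [4. 0. 0.]
```

View pics/c2.png

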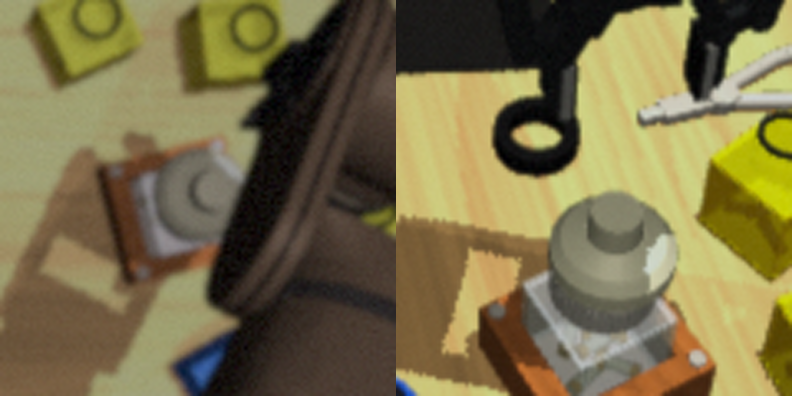

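Request:
drive_tool --pt "2 0 0.1 0 0.7" --pt "2 0 0 0 0.7" --pt "2 0 0 0 0.7" --pt "1 0 0 0 0.7" --pt "1 0 0 0 0.7" --pt "0 0 0 0 0.7"

```text
time: 5.0
eef_pos: [0.5855, -0.1801, 0.15]
tcp_rot: [-0.515, -0.485, 0.516, -0.483]
contact_force: [-0.8, -0.3, 0.2]
opening: 0.702
```

Run:
```python
from h import *
to([.586,-.179,.129])
t=grab("top");s=grab("side")
b=cv2.resize(s["frame"][190:310,280:400],None,fx=4,fy=4,interpolation=2)
cv2.imwrite("pics/c3.png",b[:,:,::-1])
```

```text
t 5.0 p [ 0.5855 -0.1801  0.15  ] q [-0.46  0.23  1.8   0.    1.11 -0.4 ] op 0.702 F [-0.8 -0.3  0.2] T [ 0.   -0.01 -0.01]
x [-0.002  0.001 -1.   ] y [ 0.998 -0.062 -0.002] jaw yaw -3.6
[ 0.586 -0.179  0.129] -> cm [ 2.1   0.05 -0.11]
```

View pics/c3.png

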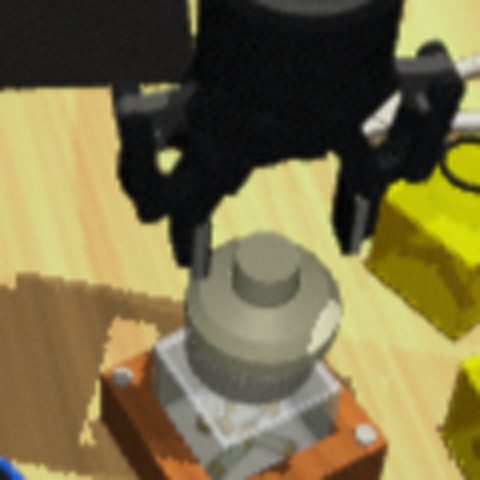

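Request:
drive_tool --pt "1 0 0 0 0.7" --pt "1 0 0 0 0.7" --pt "0 0 0 0 0.7" --pt "0 0 0 0 0" --pt "0 0 0 0 0" --pt "0 0 0 0 0" --pt "0 0 0 0 0" --pt "0 0 0 0 0" --force 40

```text
time: 5.9
eef_pos: [0.5864, -0.1809, 0.1321]
tcp_rot: [0.516, 0.484, -0.515, 0.484]
contact_force: [-1.0, 1.5, 2.9]
opening: 0.325
```

Request:
drive_tool --pt "-0.5 0 0 0 0" --pt "-1 0 0 0 0" --pt "-1.5 0 0 0 0" --pt "-1 0 0 0 0" --pt "0 0 0 0 0" --pt "0 0 0 0 0"

```text
time: 6.5
eef_pos: [0.5863, -0.1808, 0.172]
tcp_rot: [0.516, 0.484, -0.515, 0.484]
contact_force: [-0.5, 0.1, -2.0]
opening: 0.323
```

Run:
```python
from h import *
to([.5835,.141,.17])
t=grab("top");s=grab("side")
b=cv2.resize(s["frame"][190:310,280:400],None,fx=4,fy=4,interpolation=2)
cv2.imwrite("pics/c4.png",b[:,:,::-1])
```

```text
t 6.5 p [ 0.5863 -0.1808  0.172 ] q [-0.46  0.21  1.79  0.    1.15 -0.4 ] op 0.323 F [-0.5  0.1 -2. ] T [ 0.05  0.03 -0.01]
x [ 0.001 -0.001 -1.   ] y [ 0.998 -0.063  0.001] jaw yaw -3.6
[0.5835 0.141  0.17  ] -> cm [  0.18  -2.31 -32.09]
```

View pics/c4.png

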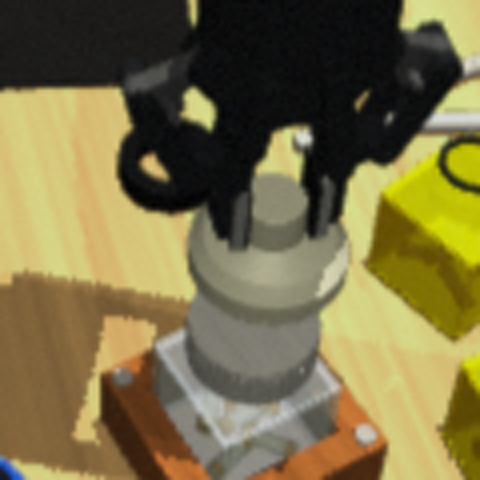

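Request:
drive_tool --pt "0 -0.2 -2 0 0" --pt "0 -0.2 -3.5 0 0" --pt "0 -0.3 -4 0 0" --pt "0 -0.3 -4 0 0" --pt "0 -0.3 -4 0 0" --pt "0 -0.3 -4 0 0" --pt "0 -0.3 -4 0 0" --pt "0 -0.2 -3.5 0 0" --pt "0 -0.2 -2.1 0 0" --pt "0 0 -1 0 0"

```text
time: 7.6
eef_pos: [0.5821, 0.144, 0.1706]
tcp_rot: [-0.515, -0.485, 0.515, -0.484]
contact_force: [0.1, 0.3, -1.2]
opening: 0.321
```

Request:
drive_tool --pt "0 0 0 0 0" --pt "2 0 0 0 0" --pt "3 0 0 0 0" --pt "3 0 0 0 0" --pt "2 0 0 0 0" --pt "1.5 0 0 0 0" --pt "1 0 0 0 0" --pt "0.5 0 0 0 0" --pt "0 0 0 0 0" --pt "0 0 0 0 0"

```text
time: 8.6
eef_pos: [0.5843, 0.1411, 0.0424]
tcp_rot: [0.516, 0.483, -0.515, 0.484]
contact_force: [-0.0, 0.7, -0.5]
opening: 0.326
```

Run:
```python
from h import *
to([.5835,.141,.027])
```

```text
t 8.6 p [0.5843 0.1411 0.0424] q [ 0.07  0.35  1.88 -0.    0.91  0.13] op 0.326 F [-0.   0.7 -0.5] T [ 0.01 -0.    0.01]
x [ 0.002  0.    -1.   ] y [ 0.998 -0.063  0.002] jaw yaw -3.6
[0.5835 0.141  0.027 ] -> cm [ 1.54 -0.08  0.02]
```

Need about 1.5 cm more; descend slowly in small steps.

Request:
drive_tool --pt "0.5 0 0 0 0" --pt "0.4 0 0 0 0" --pt "0.2 0 0 0 0" --pt "0.1 0 0 0 0" --pt "0.1 0 0 0 0" --pt "0 0 0 0 0"

```text
time: 9.2
eef_pos: [0.5833, 0.1411, 0.0282]
tcp_rot: [-0.515, -0.484, 0.516, -0.484]
contact_force: [-0.3, -0.5, -0.6]
opening: 0.32
```

Request:
drive_tool --pt "0.1 0 0 0 0" --pt "0.05 0 0 0 0" --pt "0 0 0 0 0" --pt "0 0 0 0 0"

```text
time: 9.6
eef_pos: [0.5834, 0.1411, 0.0269]
tcp_rot: [0.516, 0.484, -0.516, 0.484]
contact_force: [0.2, 1.3, -1.4]
opening: 0.328
```

Request:
drive_tool --pt "0.1 0 0 0 0" --pt "0 0 0 0 0" --pt "0 0 0 0 0"

```text
time: 9.9
eef_pos: [0.5835, 0.1412, 0.0267]
tcp_rot: [-0.515, -0.484, 0.516, -0.484]
contact_force: [-3.0, -0.3, 6.5]
opening: 0.322
```

Request:
drive_tool --pt "0.1 0 0 0 0" --pt "0 0 0 0 0" --pt "0 0 0 0 0"

```text
time: 10.2
eef_pos: [0.5835, 0.1411, 0.0267]
tcp_rot: [-0.515, -0.484, 0.516, -0.484]
contact_force: [-6.8, -1.1, 10.1]
opening: 0.326
```

Contact. Release slowly and rise.

Request:
drive_tool --pt "-0.1 0 0 0 0" --pt "0 0 0 0 0.4" --pt "0 0 0 0 0.5" --pt "0 0 0 0 0.6" --pt "0 0 0 0 0.7" --pt "0 0 0 0 0.7" --pt "-0.5 0 0 0 0.7" --pt "-1 0 0 0 0.7" --pt "-2 0 0 0 0.7" --pt "-4 0 0 0 0.7"

```text
time: 11.2
eef_pos: [0.581, 0.1409, 0.099]
tcp_rot: [-0.514, -0.485, 0.517, -0.482]
contact_force: [0.3, -0.4, 0.7]
opening: 0.699
```

Request:
drive_tool --pt "-4 0 0 0 0.7" --pt "-3 0 0 0 1" --pt "-3 0 0 0 1" --pt "0 0 0 0 1"

```text
time: 11.6
eef_pos: [0.5866, 0.1415, 0.2082]
tcp_rot: [0.519, 0.481, -0.512, 0.487]
contact_force: [0.3, -0.1, 0.1]
opening: 1.001
```

Run:
```python
from h import *
to([.581,-.181,.2])
t=grab("top");s=grab("side")
cv2.imwrite("pics/c5.png",cv2.resize(s["frame"][150:350,230:430],None,fx=3,fy=3,interpolation=2)[:,:,::-1])
```

```text
t 11.6 p [0.5866 0.1415 0.2082] q [0.07 0.14 1.79 0.   1.2  0.13] op 1.001 F [ 0.3 -0.1  0.1] T [ 0.05  0.   -0.02]
x [ 0.012  0.001 -1.   ] y [ 0.998 -0.063  0.012] jaw yaw -3.6
[ 0.581 -0.181  0.2  ] -> cm [ 0.78  1.46 32.22]
```

View pics/c5.png

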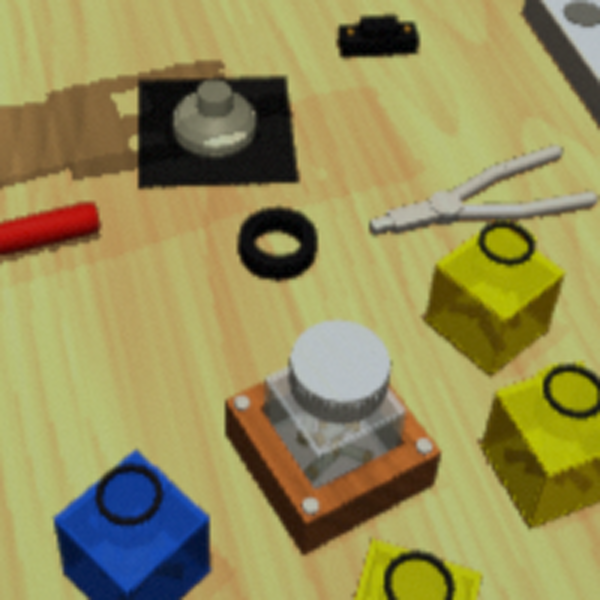

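Run:
```python
from h import *
t=grab("top");s=grab("side")
print("side cap",onz(s,[343,271.7],.108).round(4))
f=t["frame"][160:215,395:455].astype(int); hs=f.max(2)-f.min(2)
for th in (110,130,150):
    m=((hs<35)&(f.min(2)>th)).astype(np.uint8); k=max(cv2.findContours(m,0,1)[0],key=cv2.contourArea)
    c,r=cv2.minEnclosingCircle(k); print(th,c,r,cv2.contourArea(k),onz(t,[c[0]+395,c[1]+160],.108).round(4))
cv2.imwrite("pics/c6.png",cv2.resize(t["frame"][150:230,385:465],None,fx=6,fy=6,interpolation=2)[:,:,::-1])
to()
```

```text
side cap [[ 0.5809 -0.1852  0.108 ]]
110 (27.798913955688477, 32.456520080566406) 16.150846481323242 483.0 [[ 0.5758 -0.1733  0.108 ]]
130 (31.428783416748047, 30.36646842956543) 11.914385795593262 390.0 [[ 0.5811 -0.1822  0.108 ]]Traceback (most recent call last):
  File "<stdin>", line 6, in <module>
ValueError: max() iterable argument is empty
```

Request:
drive_tool --pt "0 0.1 2 0 1" --pt "0 0.2 3.5 0 1" --pt "0 0.2 4 0 1" --pt "0 0.2 4 0 1" --pt "0 0.2 4 0 1" --pt "0 0.2 4 0 1" --pt "0 0.2 4 0 1" --pt "0 0.1 3.5 0 1" --pt "0 0.2 2.2 0 1" --pt "0 0 1.1 0 1"

```text
time: 12.8
eef_pos: [0.5779, -0.1839, 0.1987]
tcp_rot: [-0.516, -0.484, 0.517, -0.482]
contact_force: [-0.0, 0.4, 0.3]
opening: 1.0
```

Request:
drive_tool --pt "0 0 0 0 1" --pt "0 0 0 0 1" --pt "2 0 0 0 1" --pt "2 0 0 0 1" --pt "1 0 0 0 1" --pt "0 0 0 0 1" --pt "0 0 0 0 1"

```text
time: 13.5
eef_pos: [0.5793, -0.1816, 0.1513]
tcp_rot: [0.515, 0.484, -0.515, 0.484]
contact_force: [-0.5, -1.3, 0.1]
opening: 1.004
```

Run:
```python
from h import *
to([.581,-.182,.079])
```

```text
t 13.5 p [ 0.5793 -0.1816  0.1513] q [-0.47  0.22  1.82  0.    1.11 -0.41] op 1.004 F [-0.5 -1.3  0.1] T [0.08 0.01 0.05]
x [ 0. -0. -1.] y [ 0.998 -0.062  0.   ] jaw yaw -3.6
[ 0.581 -0.182  0.079] -> cm [7.23 0.17 0.03]
```

Request:
drive_tool --pt "1 0.17 0 0 1" --pt "2 0 0 0 1" --pt "1.5 0 0 0 1" --pt "1.2 0 0 0 1" --pt "0.8 0 0 0 1" --pt "0.5 0 0 0 1" --pt "0.2 0 0 0 1" --pt "0 0 0 0 1" --pt "0 0 0 0 1"

```text
time: 14.4
eef_pos: [0.5811, -0.1826, 0.0795]
tcp_rot: [0.516, 0.484, -0.515, 0.484]
contact_force: [-0.3, -0.4, 0.4]
opening: 0.996
```

Run:
```python
from h import *
to([.581,-.182,.079])
s=grab("side")
cv2.imwrite("pics/c7.png",cv2.resize(s["frame"][200:340,270:410],None,fx=4,fy=4,interpolation=2)[:,:,::-1])
```

```text
t 14.4 p [ 0.5811 -0.1826  0.0795] q [-0.47  0.31  1.85  0.    0.98 -0.41] op 0.996 F [-0.3 -0.4  0.4] T [-0.02 -0.01  0.07]
x [ 0.001 -0.001 -1.   ] y [ 0.998 -0.063  0.001] jaw yaw -3.6
[ 0.581 -0.182  0.079] -> cm [ 0.05 -0.01 -0.06]
```

View pics/c7.png

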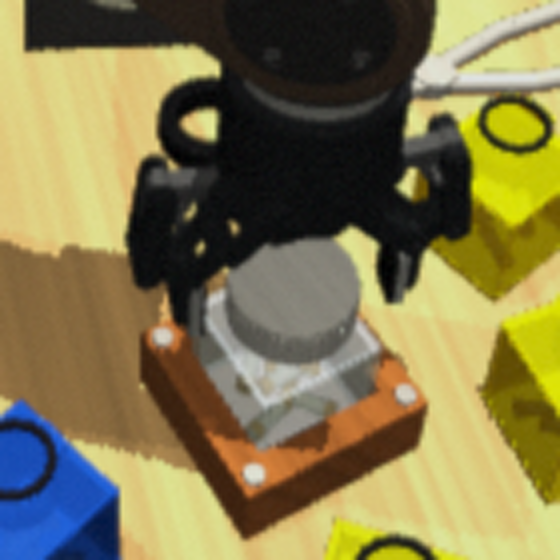

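Request:
drive_tool --pt "0 0 0 0 0.75" --pt "0 0 0 0 0.6" --pt "0 0 0 0 0" --pt "0 0 0 0 0" --pt "0 0 0 0 0" --pt "0 0 0 0 0" --force 80

```text
time: 15.05
eef_pos: [0.5818, -0.1825, 0.08]
tcp_rot: [0.516, 0.483, -0.515, 0.485]
contact_force: [3.1, 1.8, 5.9]
opening: 0.682
```

Request:
drive_tool --pt "0 0 0 -3 0" --pt "0 0 0 -4 0" --pt "0 0 0 -4 0" --pt "0 0 0 -4 0" --pt "0 0 0 0 0"

```text
time: 15.55
eef_pos: [0.5814, -0.183, 0.0803]
tcp_rot: [0.447, 0.547, -0.448, 0.548]
contact_force: [1.0, 0.9, 7.8]
opening: 0.682
```

Run:
```python
from h import *
to([.581,-.182,.079])
```

```text
t 15.55 p [ 0.5814 -0.183   0.0803] q [-0.47  0.31  1.85 -0.    0.98 -0.67] op 0.682 F [1.  0.9 7.8] T [0.08 0.   0.11]
x [ 0.001 -0.002 -1.   ] y [0.98  0.199 0.001] jaw yaw 11.5
[ 0.581 -0.182  0.079] -> cm [ 0.13 -0.02 -0.1 ]
```

Request:
drive_tool --pt "-0.03 0 0 -6 0" --pt "-0.03 0 0 -6 0" --pt "-0.03 0 0 -6 0" --pt "-0.03 0 0 -6 0" --pt "-0.03 0 0 -6 0" --pt "0 0 0 0 0"

```text
time: 16.15
eef_pos: [0.5811, -0.183, 0.0813]
tcp_rot: [0.29, 0.644, -0.291, 0.645]
contact_force: [1.5, 0.3, 5.6]
opening: 0.682
```

Request:
drive_tool --pt "-0.03 0 0 -6 0" --pt "-0.03 0 0 -6 0" --pt "-0.03 0 0 -6 0" --pt "0 0 0 -6 0" --pt "0 0 0 -6 0" --pt "0 0 0 -4 0" --pt "0 0 0 0 0"

```text
time: 16.85
eef_pos: [0.5812, -0.1829, 0.0821]
tcp_rot: [0.089, 0.701, -0.09, 0.702]
contact_force: [1.7, 0.8, 6.0]
opening: 0.682
```

Run:
```python
from h import *
to([.581,-.182,.13])
s=grab("side")
cv2.imwrite("pics/c8.png",cv2.resize(s["frame"][200:340,270:410],None,fx=4,fy=4,interpolation=2)[:,:,::-1])
```

```text
t 16.85 p [ 0.5812 -0.1829  0.0821] q [-0.47  0.31  1.85 -0.    0.99 -1.79] op 0.682 F [1.7 0.8 6. ] T [ 0.06 -0.2   0.08]
x [ 0.001 -0.001 -1.   ] y [ 0.252  0.968 -0.001] jaw yaw 75.4
[ 0.581 -0.182  0.13 ] -> cm [-4.79  0.08 -0.03]
```

View pics/c8.png

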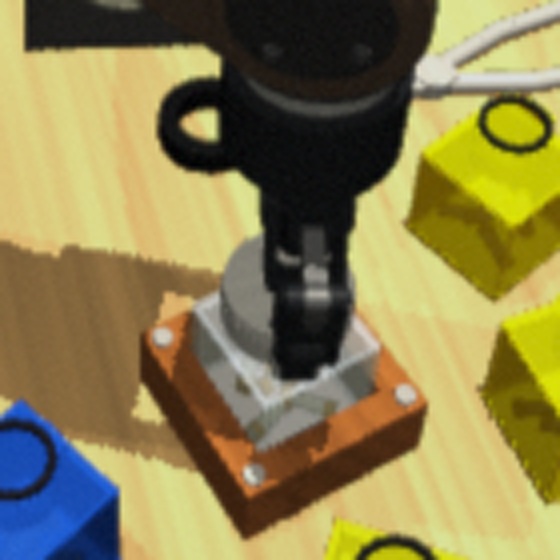

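Request:
drive_tool --pt "-0.2 0 0 0 0" --pt "-0.2 0 0 0 0" --pt "0 0 0 0 0" --pt "0 0 0 0 0"

```text
time: 17.3
eef_pos: [0.58, -0.182, 0.0844]
tcp_rot: [0.09, 0.702, -0.09, 0.701]
contact_force: [1.1, 0.7, -1.7]
opening: 0.685
```

Run:
```python
from h import *
to()
F=[]
for i in range(4): F.append(readout.get_state()["contact_force"]); s=grab("side")
print(np.round(F,1))
```

```text
t 17.3 p [ 0.58   -0.182   0.0844] q [-0.47  0.3   1.85  0.    1.   -1.79] op 0.685 F [ 1.1  0.7 -1.7] T [ 0.07 -0.21  0.02]
x [-0.002  0.001 -1.   ] y [0.253 0.968 0.   ] jaw yaw 75.4
[[ 1.1  0.7 -1.7]
 [ 1.5  0.5 -1. ]
 [ 1.4  0.3 -1.6]
 [ 1.7  0.6 -1.3]]
```

Request:
drive_tool --pt "-0.2 0 0 0 0" --pt "0 0 0 0 0" --pt "0 0 0 0 0"

```text
time: 17.8
eef_pos: [0.5807, -0.1822, 0.0874]
tcp_rot: [0.09, 0.701, -0.09, 0.701]
contact_force: [0.5, 0.7, 0.1]
opening: 0.684
```

Run:
```python
from h import *
to()
F=[]
for i in range(4): F.append(readout.get_state()["contact_force"]); s=grab("side")
print(np.round(F,1))
```

```text
t 17.8 p [ 0.5807 -0.1822  0.0874] q [-0.47  0.3   1.85  0.    1.   -1.79] op 0.684 F [0.5 0.7 0.1] T [ 0.16 -0.2   0.01]
x [ 0.  0. -1.] y [0.252 0.968 0.   ] jaw yaw 75.4
[[ 0.5  0.7  0.1]
 [ 1.9  1.1 -1.7]
 [ 1.7  1.3 -1. ]
 [ 0.7  1.5 -0.8]]
```

Request:
drive_tool --pt "-0.3 0 0 0 0" --pt "-0.6 0 0 0 0" --pt "-0.8 0 0 0 0" --pt "-0.8 0 0 0 0" --pt "-0.8 0 0 0 0" --pt "-0.6 0 0 0 0" --pt "-0.3 0 0 0 0" --pt "0 0 0 0 0" --pt "0 0 0 0 0" --pt "0 0 0 0 0"

```text
time: 19.0
eef_pos: [0.5803, -0.1822, 0.1287]
tcp_rot: [0.09, 0.702, -0.09, 0.701]
contact_force: [0.3, 0.1, 0.1]
opening: 0.683
```

Run:
```python
from h import *
to([.581,-.182,.13])
s=grab("side")
cv2.imwrite("pics/c9.png",cv2.resize(s["frame"][170:330,250:410],None,fx=3.7,fy=3.7,interpolation=2)[:,:,::-1])
```

```text
t 19.0 p [ 0.5803 -0.1822  0.1287] q [-0.47  0.24  1.83 -0.    1.07 -1.79] op 0.683 F [0.3 0.1 0.1] T [0.01 0.01 0.  ]
x [-0.001  0.    -1.   ] y [0.252 0.968 0.   ] jaw yaw 75.4
[ 0.581 -0.182  0.13 ] -> cm [-0.13  0.03  0.06]
```

View pics/c9.png

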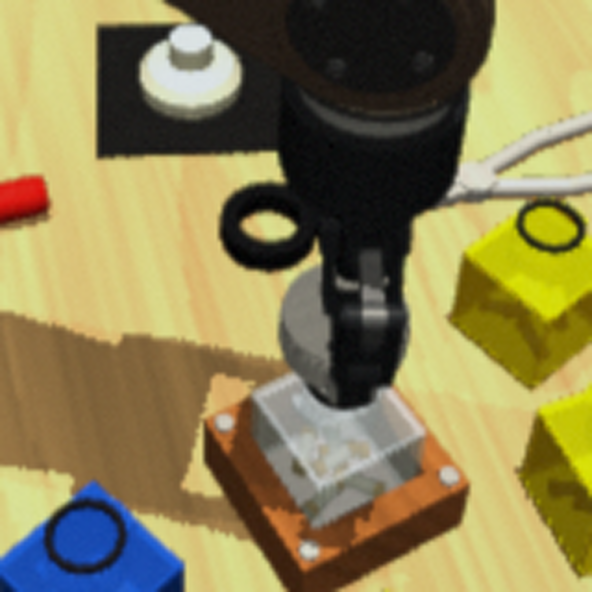

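```bash
python3 -c "
from plant import sign_off
print(sign_off())"
```

```text
the job is handed in; nothing more can be done
None
```

The job is done and handed in at about 19 s of the 59 s allowed; the hand-in itself reports no verdict.

- **Ceiling rose:** I gripped it by its boss, lifted it off the cap, and lowered it until the wrist felt about 10 N. I then released it. The pictures show it upright on the mat, near its centre.
- **Cap:** I gripped it at 80 N and turned it about 79° anticlockwise, easing up 2.4 mm in all. A small test lift then showed about 1 N of load, which is the cap alone and not the jar.
- **Final state:** The cap is held level, about 28 mm above the mouth by the arm's position readings. The last picture shows the jar still seated in its block, and the nearby objects in view undisturbed.

**Checks that disagreed or failed:**
- The two cameras differed by about 3 mm on the cap's y position, and by 2–3 mm on the mat and block. I used values near the middle, well within tolerance.
- The mat measured 118–123 mm across instead of 130 mm, probably from blurred edges.
- One script stopped on an empty colour mask after it had already printed the numbers I needed.
- The torque I read while turning the cap (about 0.1 N m) was below the stated 0.3–0.7 N m, because I only read it after the cap had broken loose.

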